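# Square a board carrier into the corner stop and close the sliding jaw

### The arm

A 6-joint arm with a two-finger parallel gripper is mounted at the origin on the work surface. World frame = base frame: x ahead of the robot, y to its left, z up, the work surface at z = 0. Lengths are in m, angles in rad, forces in N, time in s.
With the tool pointing down it reaches from about 0.375 to 0.9 m from the base axis. Payload 3.1 kg.
Tool frame: the origin (TCP) lies at the centre of the arm's flange, where the gripper is bolted on; the fingertips stand 182 mm ahead of it and the grasp point (between the pads) lies 164 mm ahead of it (ctrl.finger_overhang is the distance from the TCP to the fingertips, in m); z points along the fingers, y is the line along which they close (so a half turn about z gives the same grasp; the last joint's range is limited). The gripper opens to 87 mm and grips with 3 to 60 N. Pads are 19 mm wide; open, the fingers measure 117 mm over their backs; the gripper's body (75 mm by 190 mm) begins 51 mm behind the grasp point.
Start: joints at [-1.361, 0.527, 1.433, -0, 1.181, -0.178], TCP at [0.237, -0.578, 0.405] pointing down, gripper open.
Joint ranges: [-3.08, 3.08], [-0.75, 2.2], [0.22, 2.44], [-1.43, 4.57], [0, 2.65], [-2.85, 2.85]. Speed limits (rad/s): [2.79, 2.79, 3.14, 3.14, 3.14, 3.14].

### API

Orientations are given as a unit quaternion [w, x, y, z].
In Python, from rig import ctrl gives the robot as it stands. The module is installed in compiled form; this text tells all that it offers.
- The arm moves only by the tool play_rows, never from a script. Its argument "rows" is a list that holds one entry, the list of rows, each a list of 4 numbers: the shift along the tool's x, y, z scaled (see below), then the turn about the tool's z scaled (see below). A call has exactly 10 rows; each row is the pose to reach, as a shift and turn from the pose commanded when the call began, along the tool's axes at that moment, turning the shorter way round; what a row does not reach only later rows make up. The controller multiplies each number of a shift by 15 cm and each number of a turn by pi rad. A row lasts 1/12 s, in which the tool goes at most 41.7 mm and 7.16 degrees, less where a joint would pass 70% of its speed; a pose out of reach is approached as far as the arm can. A call with a number of a shift or a turn outside -1 to 1 is refused whole. A call with a gripper value outside its range is refused whole. "jaw" is the opening in per cent of the stroke, from 0 (shut) to 100 (fully open), set as the call begins (left out, the last holds). The fingers move at their own pace and stop on an object; "force" is the grip in N (left out, the last holds). Time passes only in rows, so rows that repeat a pose let the fingers close, or fill a call up. It gives the time, the measured TCP pose, the force, the opening and the grip force at its end, in the units of the state.
- ctrl.state(): the state, without advancing time (a new reading comes with each control period).
- ctrl.read_camera(name): name is "scene" or "top"; returns (picture, depth): 384x512x3 uint8, blue, green, red; 384x512 float32, m along the optical axis (not along the pixel's ray), 0 where there is no reading.
- ctrl.get_calibration(name): a dict with "fx", "fy", "cx", "cy" (pixels), "k1" (the pictures are not rectified: a ray, as slopes to the right and down, at radius r is drawn at 1 + k1 r^2 times it, then the intrinsics apply), "R" (3x3) and "t" (3): a world point X has camera coordinates R X + t. Camera axes: x right, y down, z forward; pixel columns grow to the right and rows downward; lengths in m; the calibration is good to about 2 mm. A picture is of the moment at which its call begins. get_calibration takes no time and is no camera call.
- ctrl.job_done(): hands the job in; it is judged then, once.
The state is a dict: "clock": time; "joint_positions": joint angles; "dq": joint speeds; "joint_torque": joint torques, N m; "tcp_pos": TCP position; "tcp_rot": TCP orientation; "ft_force": force on the tool from outside, world axes, zero at the start; "moment": the same for the moment, N m; "opening": opening from 0.0 (shut) to 1.0 (fully open); "finger_force": force on a finger pad.
Only numpy, scipy, OpenCV 4.12 (cv2) and the standard library are available. Lean on these libraries where they do the work, as an engineer would, in place of code of your own. Each camera call takes 0.05 s, during which the arm holds its last target. There are 200 camera calls.

### The job

Push the circuit board carrier across the blue mat into the corner stop, until its far long edge lies flush against the long far fence and its left edge against the short side fence, and push the sliding jaw along the fence until it rests against the carrier's right edge and keeps it there. Only push, with the fingertips or the outside of the fingers: the carrier stays flat on the mat and is never lifted. Leave the solder spool, the jar and the screwdriver where they are.

Things in the scene. Friction and masses are not known exactly. Their poses are not given: they have to be found in the camera images.
- carrier: Loose flat black slab with a green circuit board let into its top: 70 mm along its x, 100 along its y, 18 high (chips to 25), about 0.3 kg; 2 to 6 N slide it. Origin: centre of its underside; z up. Starts on the mat nearer the robot and right of its place, clear of the fences, turned up to 0.35 rad from the stop's axes. Its +x edge goes to the far fence, its +y edge to the side fence.
- stop: Fixed aluminium L. Origin: inner corner, at mat height (mat top is 4 mm above the bench); x away from the robot along the side fence, y left along the far fence, z up. Far fence: face in the plane x = 0, y from -235 to 20 mm, 25 mm thick behind the face, 20 high. Side fence: face in the plane y = 0, x from -70 mm to 0, 20 thick, 20 high.
- seat (a point): Point of the stop at mat height, x = -35, y = -50 mm in its frame, axes as the stop's: where the carrier's origin lies, axes parallel, when it is fully home.
- jaw (a joint): Travel (m) of the dark steel sliding jaw along the far fence in the stop's +y direction. 0: fully open, its pressing face at y = -195 mm in the stop's frame; 0.095: it meets the seated carrier; 0.11: end. Slides with about 2 N and stays where left.
- jaw_face (a point): Point on the jaw's pressing (left, +y) face, 20 mm in front of the far fence's face, 10 mm above the mat; axes as the stop's. The jaw is 25 mm wide along y and straddles the fence: its leg in front of the fence spans x = -45 to -1 mm in the stop's frame and reaches down to 2 mm above the mat.
- jaw_back (a point): Point on the jaw's right (-y) side, where it is pushed to close: over the fence face line (x = 0 in the stop's frame), 34 mm above the mat. There, above the fence, the jaw's block spans x = -45 to 27 mm and 21 to 47 mm above the mat. A thumb screw 16 mm across stands 12 mm higher on top.
- spool: Bystander: a metal solder spool, 56 mm across, 42 mm high, standing left of the side fence. Origin at the centre of its underside.
- jar: Bystander: a small glass jar with a steel cap, 48 mm across, 60 mm high, beyond the far fence. Origin at the centre of its underside.
- driver: Bystander: a screwdriver with a green handle, 160 mm long, lying on the mat at the right, roughly along x, handle towards the robot. Origin on the mat at about its middle.

How it is judged:
By the outcome, as a careful person would: the job done as asked, in the order asked, and still so for the second after the job is handed in, with the robot touching nothing.
It also fails if it takes over 51 s, if anything falls off the work surface, if the arm or the gripper's body presses on something with over 40 N, if the wrist force passes 120 N, or if a joint passes its speed limit or range.

## Working session

There is one attempt and no reset: what is moved stays moved. The work goes in short steps, Python scripts to look and compute and a tool call to move; the robot and the scene stay as the last step left them, time stands still between calls to the robot, and variables do not carry over. Pictures are saved under pics/ and viewed, at most 10 in all, crops included, and the job is handed in when it is done.

Besides the shell and the picture viewer there is one more tool, called after "Call:" by a JSON object that holds its "op" and its "data". play_rows: Moves the arm, as the interface text tells. Shifts and turns lie within -1 to 1; 1 stands for 15 cm of shift or pi rad of turn. Its arguments: {"type":"object","properties":{"rows":{"type":"array"},"jaw":{"type":"number"},"force":{"type":"number"}},"required":["rows"]}

```bash
mkdir -p pics
cat > h.py <<'E'
import numpy as np, cv2
from rig import ctrl
def K(n):
    c=ctrl.get_calibration(n); return c,np.array(c["R"]),np.array(c["t"])
def ray(n,u,v):
    c,R,t=K(n); xd=(u-c["cx"])/c["fx"]; yd=(v-c["cy"])/c["fy"]; x,y=xd,yd
    for _ in range(20):
        s=1+c["k1"]*(x*x+y*y); x,y=xd/s,yd/s
    return -R.T@t, R.T@np.array([x,y,1.])
def onz(n,u,v,z):
    o,d=ray(n,u,v); return o+d*(z-o[2])/d[2]
E
python3 - <<'E'
from h import *
for n in("scene","top"):
    p,d=ctrl.read_camera(n); cv2.imwrite(f"pics/{n}0.png",p); np.save(n+"0.npy",d)
    c,R,t=K(n); print(n,c["fx"],c["k1"],-R.T@t,R.round(2).tolist())
print(ctrl.state())
E
```

```text
scene 417.4061976840386 -0.00324379475852327 [ 1.06353737 -0.54897963  0.58952498] [[0.76, 0.65, 0.0], [0.39, -0.45, -0.81], [-0.53, 0.61, -0.59]]
top 432.4947053707948 -0.12459682461412931 [0.46105003 0.02219296 0.89444081] [[-0.0, -1.0, -0.01], [-0.99, 0.01, -0.16], [0.16, 0.01, -0.99]]
{'clock': 0.1, 'joint_positions': array([-1.36049536e+00,  5.28373057e-01,  1.43378922e+00, -2.65212986e-05,
        1.18139817e+00, -1.78488724e-01]), 'dq': array([ 0.00106438, -0.00177528, -0.00499793,  0.00137748,  0.00028517,
       -0.00185944]), 'joint_torque': array([-9.91870984e-04, -4.40986168e+01, -1.77150643e+01,  6.32880209e-02,
        5.33748942e-02, -5.58662884e-05]), 'tcp_pos': array([ 0.23688208, -0.57802971,  0.40386444]), 'tcp_rot': array([-9.83575013e-04,  9.81163299e-01,  1.93177669e-01, -2.79107003e-05]), 'ft_force': array([-0.4958475 ,  0.74475404,  0.22609162]), 'moment': array([-0.00547976, -0.00022338,  0.01606398]), 'finger_force': 0.0, 'opening': 1.0021958989168822}
```

View pics/top0.png

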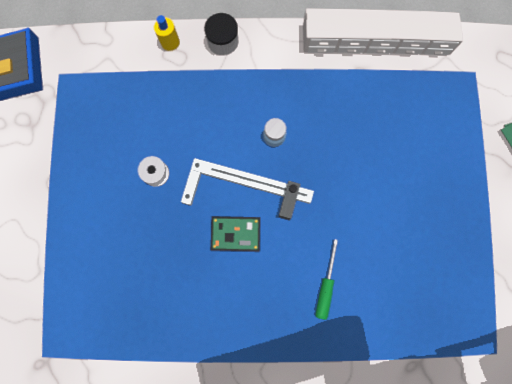

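View pics/scene0.png

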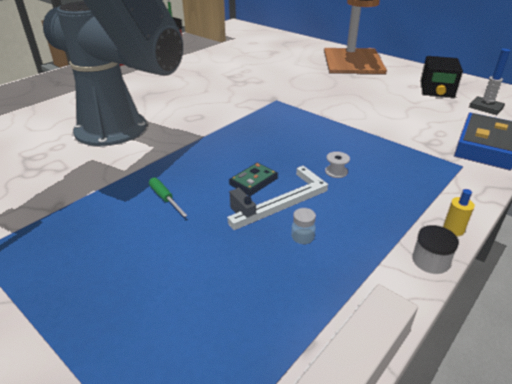

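The top view shows the carrier at about (235,234), the fence from (197,160) to (313,196), the side fence end at (186,204), and the jaw at (289,200). The spool is at (152,170), the jar at (275,130) and the driver at (328,280). Next I'll measure them with masks.

```bash
cat > m.py <<'E'
from h import *
def carrier(p):
    hsv=cv2.cvtColor(p,cv2.COLOR_BGR2HSV)
    blue=cv2.inRange(hsv,(95,120,60),(125,255,255))
    g=cv2.inRange(hsv,(45,80,40),(90,255,255))
    return blue,g
def rect(pts):
    (c,wh,a)=cv2.minAreaRect((pts[:,:2]*1000).astype(np.float32)); return np.array(c).round(1),np.array(wh).round(1),round(a,2)
E
python3 - <<'E'
from m import *
p=cv2.imread("pics/top0.png"); blue,g=carrier(p)
def blob(mask,z,lo=60):
    n,l,s,c=cv2.connectedComponentsWithStats(mask)
    for i in range(1,n):
        if s[i,4]>lo:
            ys,xs=np.nonzero(l==i)
            P=np.array([onz("top",x,y,z) for x,y in zip(xs,ys)])
            print(s[i],rect(P))
roi=np.zeros_like(g); roi[90:330,120:360]=255
print("green z.022");blob(g&roi,.022)
hsv=cv2.cvtColor(p,cv2.COLOR_BGR2HSV)
wh=cv2.inRange(hsv,(0,0,170),(180,60,255))&roi
print("white z.024");blob(wh,.024,40)
nb=cv2.bitwise_not(blue)&roi
dark=cv2.inRange(hsv,(0,0,0),(180,255,75))&roi
r2=roi*0; r2[205:260,200:270]=255
print("carrier all z.022");blob(nb&r2,.022)
r3=roi*0; r3[170:225,270:305]=255
print("jaw dark z.051");blob(dark&r3,.051,30)
print("others");blob(nb,.03,80)
cv2.imwrite("pics/crop0.png",cv2.resize(p[140:270,140:340],None,fx=4,fy=4,interpolation=cv2.INTER_CUBIC))
d=np.load("top0.npy")
E
```

```text
green z.022
[ 212  218   46   31 1016] (array([509.6,  70.6]), array([90.5, 60.4]), 89.73)
[316 278  18  42 495] (array([ 378.7, -107.7]), array([25. , 79.8]), 77.53)
white z.024
[265 118  21  21 340] (array([727.6, -13.4]), array([41.9, 43.5]), 89.52)
[138 156  31  30 571] (array([637.8, 240. ]), array([67. , 55.5]), 45.76)Traceback (most recent call last):
  File "<stdin>", line 14, in <module>
  File "<stdin>", line 8, in blob
  File "h.py", line 11, in onz
    o,d=ray(n,u,v); return o+d*(z-o[2])/d[2]
        ~~~^^^^^^^
  File "h.py", line 6, in ray
    c,R,t=K(n); xd=(u-c["cx"])/c["fx"]; yd=(v-c["cy"])/c["fy"]; x,y=xd,yd
          ~^^^
  File "h.py", line 4, in K
    c=ctrl.get_calibration(n); return c,np.array(c["R"]),np.array(c["t"])
ValueError: time passes only in moves, steps and waits
```

```bash
sed -i 's/^def K(n):/import functools\n@functools.cache\ndef K(n):/' h.py
python3 - <<'E'
from m import *
p=cv2.imread("pics/top0.png"); blue,g=carrier(p)
cv2.imwrite("pics/crop0.png",cv2.resize(p[140:270,140:340],None,fx=4,fy=4,interpolation=cv2.INTER_CUBIC))
def blob(mask,z,lo=60):
    n,l,s,c=cv2.connectedComponentsWithStats(mask)
    for i in range(1,n):
        if s[i,4]>lo:
            ys,xs=np.nonzero(l==i)
            P=np.array([onz("top",x,y,z) for x,y in zip(xs,ys)])
            print(s[i],rect(P))
hsv=cv2.cvtColor(p,cv2.COLOR_BGR2HSV)
print(hsv[175,230],hsv[180,240],hsv[168,225],hsv[185,192])
roi=np.zeros_like(g); roi[90:330,120:360]=255
nb=cv2.bitwise_not(blue)&roi
print("nonblue z.022");blob(nb,.022,80)
wh=cv2.inRange(hsv,(0,0,130),(180,110,255))&roi
print("white z.024");blob(wh,.024,40)
dark=cv2.inRange(hsv,(0,0,0),(180,255,85))&roi
r3=roi*0; r3[170:225,270:305]=255
print("jaw dark z.051");blob(dark&r3,.051,30)
E
```

```text
[100  12 198] [ 90   2 246] [ 90   1 244] [ 90   2 242]
nonblue z.022
[263 118  24  29 545] (array([719.8, -11.9]), array([46.7, 62. ]), 81.19)
[137 156  33  31 755] (array([637.1, 240.5]), array([68.7, 57.1]), 45.75)
[ 181  158  133   62 2484] (array([587.6,  45. ]), array([259.4,  97.7]), 75.81)
[ 211  216   49   36 1660] (array([508.6,  69.7]), array([98.2, 68.5]), 88.51)
[316 239  22  81 662] (array([ 417.7, -116.5]), array([ 25.4, 160.5]), 77.53)
white z.024
[264 118  23  27 450] (array([722.3, -12.5]), array([46.4, 55.4]), 82.37)
[138 156  32  31 688] (array([636.7, 240. ]), array([68.5, 57. ]), 45.99)
[ 181  158  107   48 1644] (array([592.4,  72.8]), array([201.1,  97.4]), 74.63)
[296 187  18  17 207] (array([586.2, -71.7]), array([32. , 28.8]), 74.26)
[235 220  23  29 244] (array([505.3,  44.8]), array([33.1, 65.6]), 59.47)
[328 239  10  41 128] (array([ 456.5, -125.1]), array([ 7.3, 80.9]), 78.49)
jaw dark z.051
[289 184   8   9  59] (array([596. , -45.4]), array([13.9, 16.1]), 89.07)
```

View pics/crop0.png

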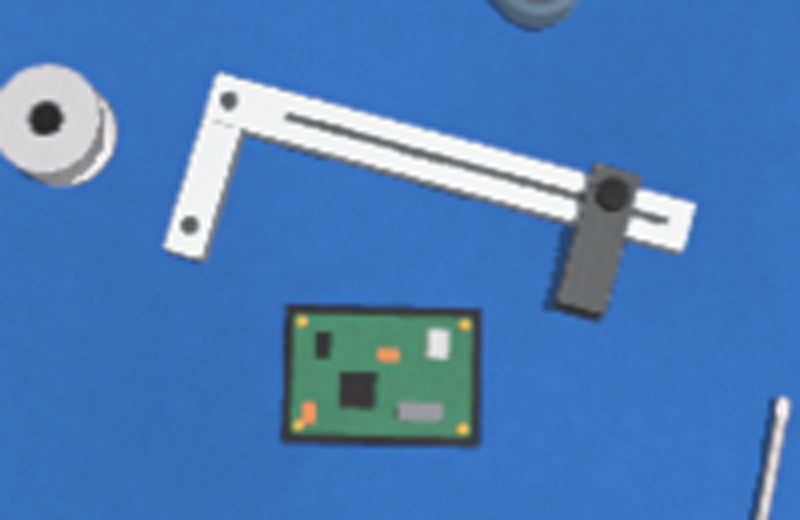

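```bash
cat > stop.py <<'E'
from m import *
E
python3 - <<'E'
from m import *
def q(name,pts,z):
    r=[(onz("top",(u+.5)/4+140-.5,(v+.5)/4+140-.5,z)*1000).round(1)[:2] for u,v in pts]; print(name,[a.tolist() for a in r]); return r
a=q("fence outer TL, TR, BR(top edge), inner corner, sideBR, sideBL",[(217,72),(696,204),(685,250),(241,129),(205,260),(163,247)],24)if 0 else q("fence",[(217,72),(696,204),(685,250),(241,129),(205,260),(163,247)],.024)
TL,TR,BR,IC,SR,SL=a
for u,v in((TL,TR),(IC,BR),(SR,IC),(SL,TL),(BR,TR)): d=v-u; print(np.hypot(*d).round(1),np.degrees(np.arctan2(d[1],d[0])).round(2))
j=q("jaw",[(597,163),(640,170),(605,312),(557,300)],.051)
c=q("carrier",[(288,305),(480,310),(478,445),(283,441)],.022)
for k in range(4): d=c[k]-c[(k+1)%4]; print(np.hypot(*d).round(1),np.degrees(np.arctan2(d[1],d[0])).round(2))
print(np.mean(c,0))
# carrier via both views? scene check of inner corner
E
```

```text
fence [[665.1, 155.2], [594.7, -90.6], [571.1, -84.4], [635.0, 142.2], [567.2, 159.5], [574.0, 181.2]]
255.7 -105.98
235.4 -105.75
70.0 -14.31
94.7 -15.93
24.4 -14.72
jaw [[611.4, -38.4], [607.7, -59.7], [537.4, -41.2], [543.4, -17.8]]
carrier [[544.3, 117.1], [541.4, 19.8], [473.5, 21.2], [475.8, 119.0]]
97.3 88.29
67.9 -1.18
97.8 -91.35
68.5 178.41
[508.75   69.275]
```

The measured fence is 235 × 70 mm and the carrier 98 × 68 mm, and both fit the stated sizes. In stop coordinates, the stop yaw is about -15.7° with its corner at (635.5,142.5). The carrier is at (-102,-104) mm, turned about +14°.

```bash
cat > g.py <<'E'
# usage: python3 g.py x y ztip yawrel(deg) : stop-frame target mm -> scaled tool shifts from now
import sys,numpy as np
from rig import ctrl
from scipy.spatial.transform import Rotation as Ro
Y=np.radians(-15.7); C=np.array([635.5,142.5]); A=np.array([[np.cos(Y),-np.sin(Y)],[np.sin(Y),np.cos(Y)]])
s=ctrl.state(); p=np.array(s["tcp_pos"])*1000; w,x,y,z=s["tcp_rot"]; R=Ro.from_quat([x,y,z,w]).as_matrix()
yaw=np.degrees(np.arctan2(R[1,0],R[0,0]))
print("clock",round(s["clock"],2),"stop xy",(A.T@(p[:2]-C)).round(1),"tip z",round(p[2]-182,1),"yawrel",round(yaw+15.7,2),"F",(A.T@s["ft_force"][:2]).round(1),round(s["ft_force"][2],1),"q",np.round(s["joint_positions"],2))
if len(sys.argv)>4:
    t=list(map(float,sys.argv[1:5])); P=np.append(C+A@np.array(t[:2]),t[2]+182)
    print("shift",(R.T@(P-p)/150).round(3),"turn",round(-(((t[3]-(yaw+15.7)+180)%360)-180)/180,4))
E
python3 g.py -175 -108 100 0
```

```text
clock 0.1 stop xy [-188.8 -801.5] tip z 221.9 yawrel 37.98 F [-0.7  0.6] 0.2 q [-1.36  0.53  1.43 -0.    1.18 -0.18]
shift [ 2.917 -3.586  0.82 ] turn 0.211
```

Call:
{"op": "play_rows", "data": {"rows": [[[0.1,-0.1,0,0.02],[0.25,-0.22,0,0.05],[0.4,-0.35,0,0.08],[0.55,-0.48,0,0.11],[0.7,-0.6,0,0.14],[0.85,-0.72,0,0.17],[0.95,-0.84,0,0.2],[1,-0.94,0,0.211],[1,-1,0,0.211],[1,-1,0,0.211]]], "jaw": 50}}

```text
clock: 0.93
tcp_pos: [0.3184, -0.3807, 0.4044]
tcp_rot: [-0.001, 0.991, -0.135, -0.001]
ft_force: [-0.5, -0.2, -0.8]
opening: 0.508
finger_force: 0.0
```

```bash
python3 g.py -175 -108 100 0
```

```text
clock 0.93 stop xy [-163.7 -589.5] tip z 222.4 yawrel 0.16 F [-0.4 -0.3] -0.8 q [-1.1   0.36  1.75 -0.    1.04  0.74]
shift [-0.065 -3.208  0.822] turn 0.0009
```

Call:
{"op": "play_rows", "data": {"rows": [[[0,-0.1,0,0],[0,-0.25,0,0],[0,-0.45,0,0],[0,-0.65,0,0],[0,-0.85,0,0],[0,-1,0,0],[0,-1,0,0],[0,-1,0,0],[0,-1,0,0],[0,-1,0,0]]]}}

```text
clock: 1.77
tcp_pos: [0.3597, -0.2396, 0.4049]
tcp_rot: [0.001, 0.991, -0.137, 0.0]
ft_force: [0.2, -0.4, -0.2]
opening: 0.501
finger_force: 0.0
```

Call:
{"op": "play_rows", "data": {"rows": [[[0,-0.1,0,0],[0,-0.25,0,0],[0,-0.45,0,0],[0,-0.65,0,0],[0,-0.85,0,0],[0,-1,0,0],[0,-1,0,0],[0,-1,0,0],[0,-1,0,0],[0,-1,0,0]]]}}

```text
clock: 2.6
tcp_pos: [0.4003, -0.0952, 0.4048]
tcp_rot: [0.0, 0.99, -0.138, 0.0]
ft_force: [0.9, -0.4, -0.1]
opening: 0.499
finger_force: 0.0
```

Call:
{"op": "play_rows", "data": {"rows": [[[0,-0.1,0.1,0],[0,-0.25,0.2,0],[0,-0.45,0.35,0],[0,-0.65,0.5,0],[0,-0.85,0.65,0],[0,-1,0.75,0],[0,-1,0.82,0],[0,-1,0.82,0],[0,-1,0.82,0],[0,-1,0.82,0]]]}}

```text
clock: 3.43
tcp_pos: [0.4411, 0.0494, 0.2822]
tcp_rot: [0.0, 0.99, -0.138, 0.0]
ft_force: [1.0, 0.2, 0.1]
opening: 0.499
finger_force: 0.0
```

```bash
python3 g.py -175 -108 11 0
```

```text
clock 3.43 stop xy [-161.9 -142.2] tip z 100.2 yawrel -0.11 F [0.9 0.4] 0.1 q [-0.14  0.51  1.99 -0.    0.64  1.71]
shift [-0.088 -0.228  0.594] turn -0.0006
```

Call:
{"op": "play_rows", "data": {"rows": [[[-0.05,-0.12,0,0],[-0.09,-0.23,0,0],[-0.09,-0.23,0.1,0],[-0.09,-0.23,0.2,0],[-0.09,-0.23,0.32,0],[-0.09,-0.23,0.44,0],[-0.09,-0.23,0.53,0],[-0.09,-0.23,0.59,0],[-0.09,-0.23,0.59,0],[-0.09,-0.23,0.59,0]]]}}

```text
clock: 4.27
tcp_pos: [0.4374, 0.0868, 0.1936]
tcp_rot: [-0.0, 0.991, -0.137, 0.0]
ft_force: [-0.5, -0.1, 0.7]
opening: 0.498
finger_force: 0.0
```

```bash
python3 g.py -90 -108 11 0
```

```text
clock 4.27 stop xy [-175.7 -107.2] tip z 11.6 yawrel -0.08 F [-0.5 -0.2] 0.7 q [-0.06  0.71  2.03 -0.    0.41  1.79]
shift [0.571 0.004 0.004] turn -0.0004
```

Call:
{"op": "play_rows", "data": {"rows": [[[0.03,0,0,0],[0.06,0,0,0],[0.09,0,0,0],[0.12,0,0,0],[0.15,0,0,0],[0.18,0,0,0],[0.21,0,0,0],[0.24,0,0,0],[0.27,0,0,0],[0.27,0,0,0]]]}}

```text
clock: 5.1
tcp_pos: [0.4774, 0.0762, 0.1933]
tcp_rot: [-0.0, 0.991, -0.137, 0.001]
ft_force: [-0.3, 1.1, -0.6]
opening: 0.5
finger_force: 0.3
```

Call:
{"op": "play_rows", "data": {"rows": [[[0.03,0,0,0],[0.06,0,0,0],[0.09,0,0,0],[0.12,0,0,0],[0.15,0,0,0],[0.18,0,0,0],[0.21,0,0,0],[0.24,0,0,0],[0.26,0,0,0],[0.26,0,0,0]]]}}

```text
clock: 5.93
tcp_pos: [0.5148, 0.0656, 0.1934]
tcp_rot: [-0.0, 0.991, -0.137, 0.001]
ft_force: [-0.4, 0.6, -0.1]
opening: 0.498
finger_force: 0.0
```

Call:
{"op": "play_rows", "data": {"rows": [[[-0.03,0,0,0],[-0.08,0,0,0],[-0.13,0,0,0],[-0.13,0,-0.1,0],[-0.13,0,-0.25,0],[-0.13,0,-0.4,0],[-0.13,0,-0.5,0],[-0.13,0,-0.5,0],[-0.13,0,-0.5,0],[-0.13,0,-0.5,0]]]}}

```text
clock: 6.77
tcp_pos: [0.494, 0.0714, 0.2677]
tcp_rot: [0.0, 0.991, -0.137, -0.001]
ft_force: [0.4, -0.5, 0.2]
opening: 0.502
finger_force: 0.0
```

```bash
python3 g.py
python3 - <<'E'
from h import *
p,d=ctrl.read_camera("top"); cv2.imwrite("pics/t1.png",p)
q,d=ctrl.read_camera("scene"); cv2.imwrite("pics/s1.png",q)
cv2.imwrite("pics/c1.png",np.vstack([cv2.resize(x,None,fx=3,fy=3,interpolation=cv2.INTER_CUBIC) for x in(p[150:250,160:340],q[140:240,200:380])]))
E
```

```text
clock 6.77 stop xy [-117.  -106.8] tip z 85.7 yawrel 0.01 F [ 0.5 -0.4] 0.2 q [-0.08  0.58  1.86  0.    0.7   1.76]
```

View pics/c1.png

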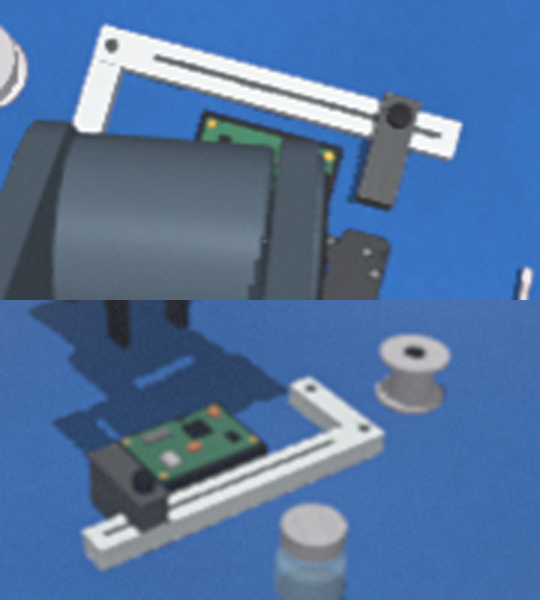

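The carrier is now parallel to the fence, with its far corners at crop positions (205,112) and (342,150), and a small gap to the fence remains. Next I'll convert those corners and plan the sideways push.

```bash
python3 - <<'E'
from h import *
Y=np.radians(-15.7); C=np.array([635.5,142.5]); A=np.array([[np.cos(Y),-np.sin(Y)],[np.sin(Y),np.cos(Y)]])
for u,v,z in((205,112,.022),(342,150,.022),(362,205,.051)):
    print(A.T@(onz("top",(u+.5)/3+160-.5,(v+.5)/3+150-.5,z)[:2]*1000-C))
E
python3 g.py -52 -172 90 -90;python3 g.py -52 -172 90 90
```

```text
[-15.08013229 -64.80871574]
[ -15.50167445 -161.64408582]
[ -50.93382341 -183.68629619]
clock 6.87 stop xy [-116.8 -106.8] tip z 85.2 yawrel -0.0 F [0.9 0. ] 0.3 q [-0.08  0.58  1.86  0.    0.7   1.76]
shift [ 0.432  0.434 -0.033] turn 0.5
clock 6.87 stop xy [-116.8 -106.8] tip z 85.2 yawrel -0.0 F [0.9 0. ] 0.3 q [-0.08  0.58  1.86  0.    0.7   1.76]
shift [ 0.432  0.434 -0.033] turn -0.5
```

Call:
{"op": "play_rows", "data": {"rows": [[[0.08,0.12,0,0],[0.18,0.27,0,0],[0.28,0.42,0,0],[0.36,0.53,0,0],[0.375,0.57,0,0],[0.375,0.57,0,0],[0.375,0.57,0.15,0],[0.375,0.57,0.3,0],[0.375,0.57,0.42,0],[0.375,0.57,0.42,0]]], "jaw": 0}}

```text
clock: 7.7
tcp_pos: [0.5235, -0.0247, 0.202]
tcp_rot: [-0.001, 0.991, -0.136, -0.004]
ft_force: [-0.3, 0.8, -0.1]
opening: 0.006
finger_force: 0.0
```

```bash
python3 g.py -61 -192 11 0
python3 - <<'E'
from h import *
print(ctrl.state()["opening"])
q,d=ctrl.read_camera("scene")
cv2.imwrite("pics/c2.png",cv2.resize(q[120:240,180:340],None,fx=4,fy=4,interpolation=cv2.INTER_CUBIC))
E
```

```text
clock 7.7 stop xy [ -62.6 -191.3] tip z 20.0 yawrel 0.05 F [-0.5  0.6] -0.1 q [-0.26  0.73  1.83  0.    0.6   1.58]
shift [0.011 0.005 0.06 ] turn 0.0003
0.005929161802310663
```

View pics/c2.png

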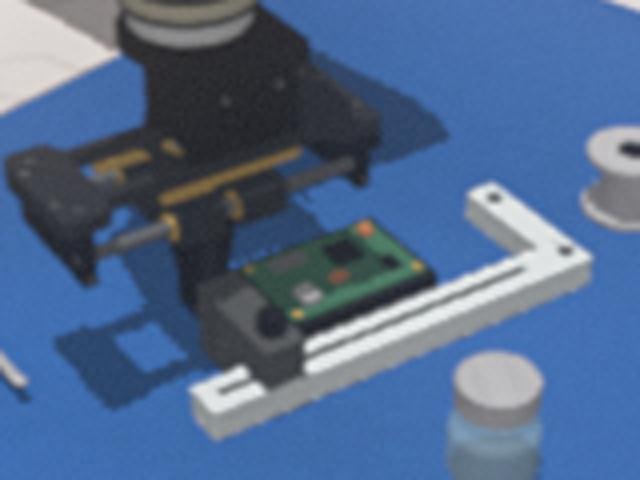

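The closed fingers (crop (205,255)) stand next to the jaw and right of the carrier. Next I'll lower them and push left.

Call:
{"op": "play_rows", "data": {"rows": [[[0.005,0,0.03,0],[0.005,0,0.06,0],[0.005,-0.03,0.06,0],[0.005,-0.06,0.06,0],[0.005,-0.09,0.06,0],[0.005,-0.12,0.06,0],[0.005,-0.15,0.06,0],[0.005,-0.18,0.06,0],[0.005,-0.21,0.06,0],[0.005,-0.23,0.06,0]]]}}

```text
clock: 8.58
tcp_pos: [0.5361, 0.0069, 0.1966]
tcp_rot: [0.0, 0.991, -0.136, 0.0]
ft_force: [-1.7, -3.5, 1.4]
opening: 0.003
finger_force: 2.0
```

Call:
{"op": "play_rows", "data": {"rows": [[[0,-0.03,0,0],[0,-0.06,0,0],[0,-0.09,0,0],[0,-0.12,0,0],[0,-0.15,0,0],[0,-0.18,0,0],[0,-0.21,0,0],[0,-0.23,0,0],[0,-0.23,0,0],[0,-0.23,0,0]]]}}

```text
clock: 9.42
tcp_pos: [0.5452, 0.0405, 0.196]
tcp_rot: [-0.0, 0.991, -0.137, -0.0]
ft_force: [-0.8, -0.9, -1.4]
opening: 0.005
finger_force: 0.0
```

```bash
python3 g.py
python3 - <<'E'
from h import *
q,d=ctrl.read_camera("scene")
p,d=ctrl.read_camera("top")
cv2.imwrite("pics/c3.png",np.vstack([cv2.resize(x,None,fx=3,fy=3,interpolation=cv2.INTER_CUBIC) for x in(p[150:250,160:340],q[140:240,200:380])]))
E
```

```text
clock 9.42 stop xy [ -59.3 -122.6] tip z 14.0 yawrel -0.01 F [-0.6 -1.1] -1.4 q [-0.13  0.75  1.77  0.    0.62  1.71]
```

View pics/c3.png

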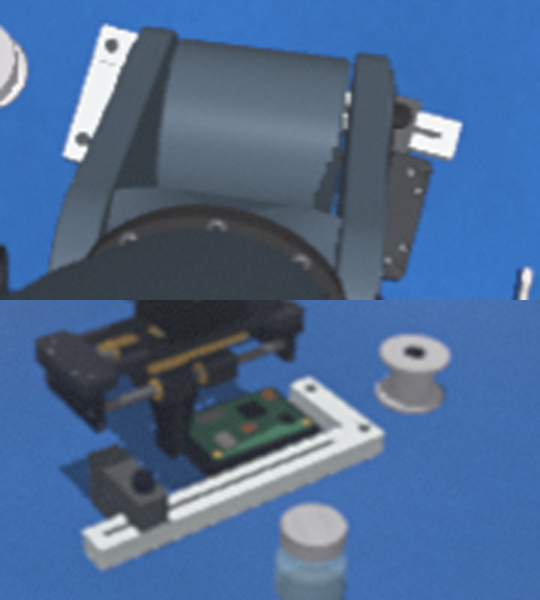

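Call:
{"op": "play_rows", "data": {"rows": [[[0,0.06,0,0],[0,0.12,0,0],[0,0.12,-0.15,0],[0,0.12,-0.3,0],[0,0.12,-0.45,0],[-0.1,0,-0.45,0],[-0.2,-0.12,-0.45,0],[-0.3,-0.25,-0.45,0],[-0.38,-0.37,-0.45,0],[-0.38,-0.44,-0.45,0]]]}}

```text
clock: 10.35
tcp_pos: [0.5058, 0.1198, 0.2635]
tcp_rot: [0.0, 0.991, -0.136, -0.002]
ft_force: [-0.9, -0.3, -0.5]
opening: 0.002
finger_force: 0.0
```

Call:
{"op": "play_rows", "data": {"rows": [[[-0.05,0,0,0],[-0.05,0,0,0],[-0.05,0,0.15,0],[-0.05,0,0.3,0],[-0.05,0,0.42,0],[-0.05,0,0.47,0],[-0.05,0,0.47,0],[-0.05,0,0.47,0],[-0.05,0,0.47,0],[-0.05,0,0.47,0]]], "jaw": 50}}

```text
clock: 11.18
tcp_pos: [0.5015, 0.1206, 0.1942]
tcp_rot: [-0.0, 0.991, -0.137, 0.001]
ft_force: [-0.8, 0.4, 0.4]
opening: 0.497
finger_force: 0.0
```

```bash
python3 g.py -79.5 -54 11 0
```

```text
clock 11.18 stop xy [-123.1  -57.3] tip z 12.2 yawrel -0.02 F [-0.8  0.1] 0.4 q [ 0.02  0.73  1.85 -0.    0.55  1.86]
shift [ 0.29  -0.022  0.009] turn -0.0001
```

Call:
{"op": "play_rows", "data": {"rows": [[[0.04,-0.01,0,0],[0.08,-0.02,0,0],[0.12,-0.02,0,0],[0.15,-0.02,0,0],[0.18,-0.02,0,0],[0.21,-0.02,0,0],[0.235,-0.02,0,0],[0.255,-0.02,0,0],[0.27,-0.02,0,0],[0.28,-0.02,0,0]]]}}

```text
clock: 12.02
tcp_pos: [0.5421, 0.1124, 0.193]
tcp_rot: [-0.0, 0.991, -0.137, -0.001]
ft_force: [-5.3, 2.6, 1.4]
opening: 0.501
finger_force: 2.5
```

```bash
python3 g.py -79.5 -54 11 0
```

```text
clock 12.02 stop xy [-81.8 -54.3] tip z 11.0 yawrel -0.02 F [-5.8  1. ] 1.4 q [0.   0.76 1.75 0.   0.63 1.85]
shift [ 0.015 -0.002 -0.   ] turn -0.0001
```

Call:
{"op": "play_rows", "data": {"rows": [[[0.005,0,0,0],[0.008,0,0,0],[0.011,0,0,0],[0.014,0,0,0],[0.017,0,0,0],[0.02,0,0,0],[0.02,0,0,0],[0.02,0,0,0],[0.02,0,0,0],[0.02,0,0,0]]]}}

```text
clock: 12.85
tcp_pos: [0.543, 0.1123, 0.193]
tcp_rot: [-0.0, 0.991, -0.137, -0.003]
ft_force: [-7.0, 4.5, 3.4]
opening: 0.5
finger_force: 3.7
```

```bash
python3 g.py
```

```text
clock 12.85 stop xy [-80.8 -54.1] tip z 11.0 yawrel -0.02 F [-7.9  2.4] 3.4 q [0.   0.76 1.75 0.   0.64 1.85]
```

Call:
{"op": "play_rows", "data": {"rows": [[[0.005,0,0,0],[0.01,0,0,0],[0.015,0,0,0],[0.02,0,0,0],[0.025,0,0,0],[0.025,0,0,0],[0.025,0,0,0],[0.025,0,0,0],[0.025,0,0,0],[0.025,0,0,0]]]}}

```text
clock: 13.68
tcp_pos: [0.5444, 0.112, 0.193]
tcp_rot: [-0.0, 0.991, -0.137, -0.007]
ft_force: [-10.5, 5.9, 8.8]
opening: 0.504
finger_force: 6.4
```

```bash
python3 g.py
```

```text
clock 13.68 stop xy [-79.5 -54. ] tip z 11.0 yawrel -0.03 F [-11.7   2.8] 8.8 q [0.   0.76 1.75 0.   0.65 1.84]
```

Call:
{"op": "play_rows", "data": {"rows": [[[-0.05,0,0,0],[-0.1,0,0,0],[-0.12,0,-0.1,0],[-0.12,0,-0.25,0],[-0.12,0,-0.4,0],[-0.1,0.1,-0.45,0],[0,0.23,-0.45,0],[0.1,0.37,-0.45,0],[0.2,0.5,-0.45,0],[0.26,0.6,-0.45,0]]]}}

```text
clock: 14.52
tcp_pos: [0.5641, 0.0111, 0.2615]
tcp_rot: [0.001, 0.991, -0.137, 0.003]
ft_force: [0.9, 0.1, -0.1]
opening: 0.503
finger_force: 0.0
```

```bash
python3 g.py -37 -145 12 0
python3 - <<'E'
from h import *
q,d=ctrl.read_camera("scene")
p,d=ctrl.read_camera("top")
cv2.imwrite("pics/c4.png",np.vstack([cv2.resize(x,None,fx=3,fy=3,interpolation=cv2.INTER_CUBIC) for x in(p[150:250,160:340],q[140:240,200:380])]))
E
```

```text
clock 14.52 stop xy [ -33.2 -145.8] tip z 79.5 yawrel -0.03 F [0.8 0.3] -0.1 q [-0.18  0.65  1.71 -0.    0.78  1.67]
shift [-0.028 -0.005  0.45 ] turn -0.0002
```

View pics/c4.png

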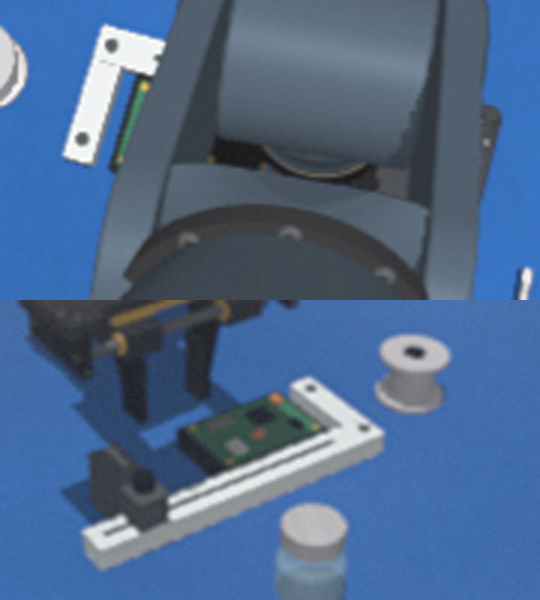

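The carrier is flush with the far fence, with a gap of about 7 mm to the side fence at crop (125,120). Next I'll push it left with closed fingers.

Call:
{"op": "play_rows", "data": {"rows": [[[-0.03,0,0,0],[-0.03,0,0,0],[-0.03,0,0,0],[-0.03,0,0,0],[-0.03,0,0,0],[-0.03,0,0.15,0],[-0.03,0,0.3,0],[-0.03,0,0.4,0],[-0.03,0,0.45,0],[-0.03,0,0.45,0]]], "jaw": 0}}

```text
clock: 15.45
tcp_pos: [0.557, 0.015, 0.1917]
tcp_rot: [-0.0, 0.991, -0.136, -0.002]
ft_force: [-0.5, 0.3, 0.3]
opening: 0.005
finger_force: 0.0
```

Call:
{"op": "play_rows", "data": {"rows": [[[0,-0.03,0,0],[0,-0.06,0,0],[0,-0.09,0,0],[0,-0.115,0,0],[0,-0.135,0,0],[0,-0.15,0,0],[0,-0.165,0,0],[0,-0.18,0,0],[0,-0.195,0,0],[0,-0.2,0,0]]]}}

```text
clock: 16.28
tcp_pos: [0.5658, 0.0434, 0.1934]
tcp_rot: [0.0, 0.991, -0.137, 0.0]
ft_force: [-0.6, -4.5, 2.6]
opening: 0.005
finger_force: 1.8
```

Call:
{"op": "play_rows", "data": {"rows": [[[0,-0.005,0,0],[0,-0.01,0,0],[0,-0.015,0,0],[0,-0.02,0,0],[0,-0.025,0,0],[0,-0.03,0,0],[0,-0.03,0,0],[0,-0.03,0,0],[0,-0.03,0,0],[0,-0.03,0,0]]]}}

```text
clock: 17.12
tcp_pos: [0.5669, 0.0479, 0.1932]
tcp_rot: [-0.0, 0.991, -0.137, 0.0]
ft_force: [-0.2, -2.1, 2.2]
opening: 0.006
finger_force: 1.3
```

```bash
python3 g.py
```

```text
clock 17.12 stop xy [ -40.4 -109.6] tip z 11.2 yawrel -0.01 F [ 0.4 -2.1] 2.2 q [-0.11  0.77  1.72  0.    0.66  1.73]
```

Call:
{"op": "play_rows", "data": {"rows": [[[0,-0.005,0,0],[0,-0.01,0,0],[0,-0.015,0,0],[0,-0.02,0,0],[0,-0.025,0,0],[0,-0.03,0,0],[0,-0.03,0,0],[0,-0.03,0,0],[0,-0.03,0,0],[0,-0.03,0,0]]]}}

```text
clock: 17.95
tcp_pos: [0.5674, 0.0494, 0.1932]
tcp_rot: [0.003, 0.991, -0.135, -0.001]
ft_force: [-4.2, -15.7, 4.1]
opening: 0.001
finger_force: 8.6
```

```bash
python3 g.py
python3 - <<'E'
from h import *
q,d=ctrl.read_camera("scene")
p,d=ctrl.read_camera("top")
cv2.imwrite("pics/c5.png",np.vstack([cv2.resize(x,None,fx=5,fy=5,interpolation=cv2.INTER_CUBIC) for x in(p[155:210,175:305],q[160:220,230:360])]))
E
```

```text
clock 17.95 stop xy [ -40.3 -108.1] tip z 11.2 yawrel 0.13 F [  0.2 -16.2] 4.1 q [-0.11  0.77  1.71 -0.01  0.66  1.74]
```

View pics/c5.png

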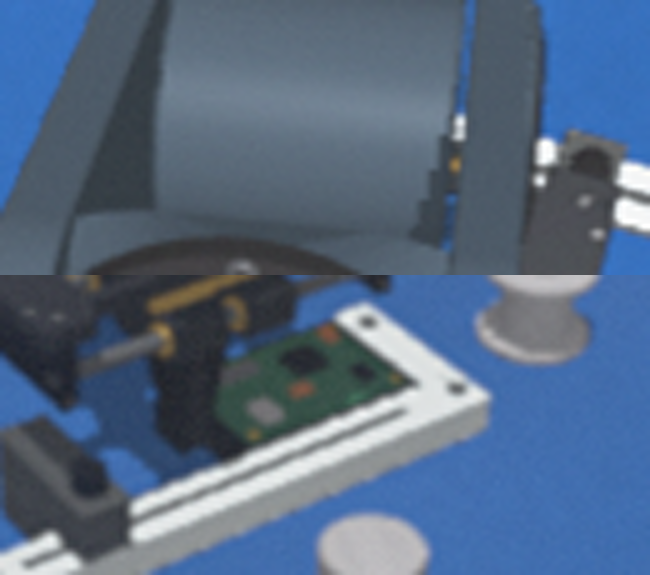

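The carrier is seated against both fences, with 16 N of contact force sideways. Next I'll move the fingers behind the jaw.

Call:
{"op": "play_rows", "data": {"rows": [[[0,0.08,0,0],[0,0.15,0,0],[0,0.17,-0.15,0],[0,0.17,-0.3,0],[0,0.17,-0.45,0],[0,0.2,-0.55,0],[0.06,0.4,-0.55,0],[0.14,0.6,-0.55,0],[0.22,0.77,-0.55,0],[0.27,0.87,-0.55,0]]]}}

```text
clock: 18.88
tcp_pos: [0.5722, -0.0869, 0.2759]
tcp_rot: [-0.0, 0.99, -0.138, 0.001]
ft_force: [-0.1, 0.1, 0.0]
opening: 0.001
finger_force: 0.0
```

```bash
python3 g.py 0 -238 34 0
python3 - <<'E'
from h import *
p,d=ctrl.read_camera("top"); q,d=ctrl.read_camera("scene")
cv2.imwrite("pics/c6.png",np.vstack([cv2.resize(x,None,fx=5,fy=5,interpolation=cv2.INTER_CUBIC) for x in(p[155:210,175:305],q[160:220,230:360])]))
E
```

```text
clock 18.88 stop xy [   1.1 -237.9] tip z 93.9 yawrel -0.11 F [-0.1  0.1] 0.0 q [-0.34  0.64  1.66  0.    0.84  1.5 ]
shift [-0.008  0.001  0.399] turn -0.0006
```

View pics/c6.png

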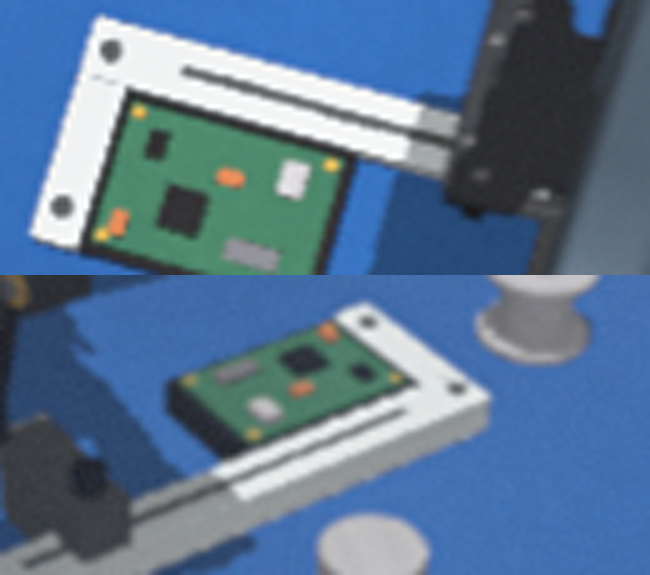

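The carrier is flush on both fences, with no blue visible along the edges meeting at crop (130,92). Next I'll lower behind the jaw and push it.

Call:
{"op": "play_rows", "data": {"rows": [[[0,0,0.1,0],[0,0,0.22,0],[0,0,0.33,0],[0,0,0.4,0],[0,0,0.4,0],[0,-0.03,0.4,0],[0,-0.06,0.4,0],[0,-0.09,0.4,0],[0,-0.12,0.4,0],[0,-0.15,0.4,0]]]}}

```text
clock: 19.82
tcp_pos: [0.5783, -0.0623, 0.2166]
tcp_rot: [0.0, 0.991, -0.136, 0.001]
ft_force: [-1.6, -2.3, 2.4]
opening: 0.003
finger_force: 1.1
```

Call:
{"op": "play_rows", "data": {"rows": [[[0,-0.03,0,0],[0,-0.06,0,0],[0,-0.09,0,0],[0,-0.12,0,0],[0,-0.15,0,0],[0,-0.18,0,0],[0,-0.21,0,0],[0,-0.24,0,0],[0,-0.27,0,0],[0,-0.3,0,0]]]}}

```text
clock: 20.65
tcp_pos: [0.5904, -0.0191, 0.2157]
tcp_rot: [0.0, 0.991, -0.137, 0.0]
ft_force: [1.1, -2.6, 0.8]
opening: 0.004
finger_force: 1.2
```

```bash
python3 g.py
```

```text
clock 20.65 stop xy [   0.3 -167.8] tip z 33.7 yawrel -0.0 F [ 1.7 -2.2] 0.8 q [-0.22  0.75  1.65 -0.    0.74  1.62]
```

Call:
{"op": "play_rows", "data": {"rows": [[[0,-0.025,0,0],[0,-0.05,0,0],[0,-0.075,0,0],[0,-0.1,0,0],[0,-0.12,0,0],[0,-0.14,0,0],[0,-0.155,0,0],[0,-0.17,0,0],[0,-0.18,0,0],[0,-0.19,0,0]]]}}

```text
clock: 21.48
tcp_pos: [0.5977, 0.0081, 0.2157]
tcp_rot: [-0.0, 0.991, -0.137, -0.0]
ft_force: [0.3, -2.3, -0.7]
opening: 0.007
finger_force: 1.1
```

Call:
{"op": "play_rows", "data": {"rows": [[[0,-0.005,0,0],[0,-0.01,0,0],[0,-0.015,0,0],[0,-0.02,0,0],[0,-0.025,0,0],[0,-0.03,0,0],[0,-0.035,0,0],[0,-0.035,0,0],[0,-0.035,0,0],[0,-0.035,0,0]]]}}

```text
clock: 22.32
tcp_pos: [0.5991, 0.0131, 0.2157]
tcp_rot: [-0.0, 0.991, -0.137, -0.0]
ft_force: [-0.1, -2.4, -0.1]
opening: 0.007
finger_force: 0.9
```

```bash
python3 g.py
```

```text
clock 22.32 stop xy [  -0.  -134.5] tip z 33.7 yawrel -0.01 F [ 0.6 -2.3] -0.1 q [-0.16  0.76  1.63  0.    0.76  1.68]
```

Call:
{"op": "play_rows", "data": {"rows": [[[0,-0.005,0,0],[0,-0.01,0,0],[0,-0.015,0,0],[0,-0.02,0,0],[0,-0.025,0,0],[0,-0.03,0,0],[0,-0.03,0,0],[0,-0.03,0,0],[0,-0.03,0,0],[0,-0.03,0,0]]]}}

```text
clock: 23.15
tcp_pos: [0.5997, 0.0142, 0.2157]
tcp_rot: [0.003, 0.991, -0.136, -0.001]
ft_force: [-3.3, -16.1, -0.1]
opening: 0.005
finger_force: 7.9
```

```bash
python3 g.py
```

```text
clock 23.15 stop xy [   0.3 -133.2] tip z 33.7 yawrel 0.12 F [  1.2 -16.4] -0.1 q [-0.16  0.76  1.63 -0.01  0.76  1.69]
```

The jaw stopped at the expected place with 16 N. Next I'll retreat and check.

Call:
{"op": "play_rows", "data": {"rows": [[[0,0.06,0,0],[0,0.14,0,0],[0,0.2,-0.05,0],[0,0.22,-0.2,0],[0,0.25,-0.4,0],[0,0.4,-0.55,0],[-0.1,0.6,-0.65,0],[-0.2,0.8,-0.65,0],[-0.3,0.95,-0.65,0],[-0.35,1,-0.65,0]]]}}

```text
clock: 23.98
tcp_pos: [0.5069, -0.1146, 0.3141]
tcp_rot: [-0.0, 0.99, -0.138, -0.0]
ft_force: [-0.1, 0.2, 0.3]
opening: 0.005
finger_force: 0.0
```

Call:
{"op": "play_rows", "data": {"rows": [[[-0.02,0.15,0,0],[-0.05,0.35,0,0],[-0.08,0.55,0,0],[-0.1,0.75,0,0],[-0.1,0.9,0,0],[-0.1,1,0,0],[-0.1,1,0,0],[-0.1,1,0,0],[-0.1,1,0,0],[-0.1,1,0,0]]]}}

```text
clock: 24.82
tcp_pos: [0.4544, -0.2519, 0.3132]
tcp_rot: [-0.0, 0.991, -0.136, -0.0]
ft_force: [-0.3, -0.1, -0.0]
opening: 0.007
finger_force: 0.0
```

```bash
python3 g.py
python3 - <<'E'
from h import *
p,d=ctrl.read_camera("top"); q,d=ctrl.read_camera("scene")
a=cv2.resize(p[100:330,130:350],(440,460),interpolation=cv2.INTER_CUBIC); b=cv2.resize(p[150:220,180:300],(360,210),interpolation=cv2.INTER_CUBIC); c=cv2.resize(q[145:228,215:357],(360,250),interpolation=cv2.INTER_CUBIC)
cv2.imwrite("pics/c7.png",np.hstack([a,np.vstack([b,c])]))
E
```

```text
clock 24.82 stop xy [ -67.6 -428.7] tip z 131.2 yawrel 0.07 F [-0.3 -0.1] -0.0 q [-0.72  0.52  1.78  0.    0.84  1.12]
```

View pics/c7.png

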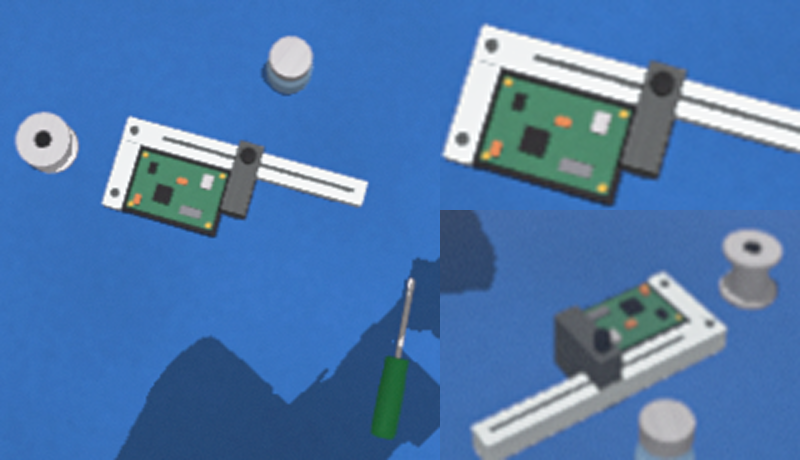

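The carrier is flush in the corner (crop (125,150)–(215,235)), the jaw rests against its right edge (crop (240,180)), and the bystanders are unmoved.

```bash
python3 -c "
from rig import ctrl
print(ctrl.job_done())"
```

```text
the job is handed in; nothing more can be done
None
```

I handed the job in at about 25 s: the last pictures show the carrier flush against both fences with the jaw closed on its right edge, and the spool, jar and screwdriver where they were.

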